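# Make up two sampling kits from the culture-room stock

### The arm

A 6-joint arm with a two-finger parallel gripper is mounted at the origin on the work surface. World frame = base frame: x ahead of the robot, y to its left, z up, the work surface at z = 0. Lengths are in mm, angles in rad, forces in N, time in s.
With the tool pointing down it reaches from about 350 to 975 mm from the base axis. Payload 4.9 kg.
Tool frame: the origin (TCP) lies at the very end of the fingers, on their centre line; the grasp point (between the pads) lies 19 mm behind it; z points along the fingers, y is the line along which they close (so a half turn about z gives the same grasp; the last joint's range is limited). The gripper opens to 85 mm and grips with 20 to 120 N. Pads are 22 mm wide; open, the fingers measure 114 mm over their backs; the gripper's body (76 mm by 85 mm) begins 54 mm behind the grasp point. The pads swing forward as they close: fully open they stand 13 mm farther back than shut.
Start: joints at [-1.401, 0.053, 1.613, -0, 1.476, -0.119], TCP at [177.996, -599.098, 231.304] pointing down, gripper open.
Joint ranges: [-3.01, 3.01], [-1.01, 2.22], [0.06, 2.58], [-1.02, 4.17], [0.09, 2.62], [-3.14, 3.14]. Speed limits (rad/s): [2.57, 2.57, 3.14, 3.14, 3.14, 3.14].

### API

Orientations are given as a unit quaternion [w, x, y, z].
In Python, from station import monitor, camera, camera_info, bot gives the robot as it stands.
- The arm moves only by the tool servo_tool, never from a script. Its arguments are lists of equal length, an entry for each row: "linear": the shift along the tool's x, y, z in cm, a list of three; "roll": the turn about the tool's z in units of 5 degrees (1.0 is 5 degrees). A call has 1 to 8 rows; each row is the pose to reach, as a shift and turn from the pose commanded when the call began, along the tool's axes at that moment; what a row does not reach only later rows make up. A row lasts 1/10 s, in which the tool goes at most 50 mm and 8.59 degrees, less where a joint would pass 70% of its speed; a pose out of reach is approached as far as the arm can. A call with a gripper value outside its range is refused whole. "claw" is the finger opening in cm, from 0 to 8.54, set as the call begins (left out, the last holds). The fingers move at their own pace and stop on an object; "force" is the grip in N (left out, the last holds). Time passes only in rows, so rows that repeat a pose let the fingers close. It gives the time, the measured TCP pose, the force, the opening and the grip force at its end, in the units of the state.
- monitor.state(): the state, without advancing time (a new reading comes with each control period).
- camera(name): name is "side" or "top" or "wrist"; returns (picture, depth): 384x512x3 uint8, blue, green, red; 384x512 float32, mm along the optical axis (not along the pixel's ray), 0 where there is no reading.
- camera_info(name): a dict with "fovy" (degrees; the focal length in pixels is half the picture's height over the tangent of half this angle, whatever the lens; pixels are square), "cx", "cy" (the principal point, pixels), "R" (3x3) and "t" (3): a world point X has camera coordinates R X + t; the wrist camera has in their place "mount" (4x4, takes a point from camera to tool coordinates, whose origin is the TCP and whose axes are the flange's). Camera axes: x right, y down, z forward; pixel columns grow to the right and rows downward; lengths in mm; the calibration is good to about 2 mm. A picture is of the moment at which its call begins: read the wrist's pose just before it. camera_info takes no time and is no camera call.
- bot.job_done(): hands the job in; it is judged then, once.
The state is a dict: "t": time; "q": joint angles; "qd": joint speeds; "joint_torque": joint torques, N m; "tcp_pos": TCP position; "eef_rot": TCP orientation; "contact_force": force on the tool from outside, world axes, zero at the start; "wrist_torque": the same for the moment, N m; "width": finger opening in mm; "gripper_force": force on a finger pad.
Only numpy, scipy, OpenCV 4.12 (cv2) and the standard library are available. Lean on these libraries where they do the work, as an engineer would, in place of code of your own. Each camera call takes 0.05 s, during which the arm holds its last target. There are 200 camera calls.

### The job

Make up two sampling kits from the stock standing loose in the middle of the bench, one piece to a bay, each set down gently, upright and flat on the floor of its bay. The carrier with two bays gets the larger conical flask and the squat jar, either way round; the carrier with three bays gets the wooden tube block in its middle bay, to keep the glass apart, with the smaller conical flask and the cylindrical bottle in its end bays, either way round. Do not drop or tip anything, and leave the white mortar bowl and the brass weight where they stand.

Things in the scene. Friction and masses are not known exactly. Their poses are not given: they have to be found in the camera images.
- big_flask: Larger conical flask, amber glass, corked, loose, about 0.1 to 0.2 kg. Base 68 mm diameter; cone from 8 mm up to 72 mm height; straight neck 28 mm diameter from 72 to 100 mm height (grip here) with a rim 31 mm across over its top 3 mm; cork on top, 22 to 24 mm diameter, to 112 mm. Origin: centre of its underside, z up its axis.
- small_flask: Smaller conical flask, amber glass, corked, loose, about 0.06 to 0.11 kg. Base 52 mm diameter; cone from 8 mm up to 50 mm height; straight neck 22 mm diameter from 50 to 76 mm height (grip here) with a rim 25 mm across over its top 3 mm; cork on top, 16 to 18 mm diameter, to 86 mm. Origin: centre of its underside, z up its axis.
- bottle: Cylindrical amber glass bottle with a black screw cap, loose, about 0.1 to 0.21 kg. Body 44 mm diameter, straight up to 74 mm height (grip here), shoulder to 84 mm, neck 22 mm diameter, cap 28 mm diameter from 91 to 105 mm. Origin: centre of its underside, z up its axis.
- jar: Squat white ceramic jar with a flat aluminium lid fixed on it, loose, about 0.11 to 0.22 kg. Straight cylinder 54 mm diameter (lid 55 mm, from 42 mm height), 60 mm high in all. Origin: centre of its underside, z up its axis.
- block: Small light-wood tube block, a rectangular block 70 mm (its x) by 34 mm (its y) by 54 mm high, three dark holes in a row on its top, loose, about 0.06 to 0.13 kg. Grip it across the 34 mm. Origin: centre of its underside, z up its axis.
- mortar: Bystander: open white ceramic mortar bowl, 68 mm across the rim, 45 mm high, loose, empty. Leave it. Origin: centre of its underside, z up its axis.
- weight: Bystander: brass balance weight, cylinder 44 mm diameter with a small knob, 53 mm high, loose. Leave it. Origin: centre of its underside, z up its axis.
- carrier2: Plywood carrier with two bays, fixed: 186 mm long (its x), 96 mm wide (its y), walls 24 mm high and 6 mm thick, floor 6 mm thick. Two square bays 84 by 84 mm inside, their centres at x = -45 and +45 mm, y = 0. Origin: centre of its underside; the bay floor is 6 mm above it.
- carrier3: Plywood carrier with three bays, fixed: 276 mm long (its x), 96 mm wide (its y), walls 24 mm high and 6 mm thick, floor 6 mm thick. Three square bays 84 by 84 mm inside, their centres at x = -90, 0 and +90 mm, y = 0. Origin: centre of its underside; the bay floor is 6 mm above it.
There are look-alikes about, which are no part of the job. What is shaped like the small_flask but blue, green or red is not meant.

How it is judged (in metres and radians):
At the end, for the whole second after the job is handed in: Flask and jar in separate bays of carrier2; block in the middle, small flask and bottle in opposite end bays of carrier3. Each on the bay floor (origin under 10 mm above carrier origin), within 30 mm of bay centre in x and y, upright within 0.1 rad, below 0.02 m/s, clear of fingers ((x of big_flask in the frame of carrier2 between -0.075 and -0.015 m or x of big_flask in the frame of carrier2 between 0.015 and 0.075 m) and y of big_flask in the frame of carrier2 between -0.03 and 0.03 m and z of big_flask in the frame of carrier2 between 0 and 0.01 m and angle between each of big_flask, jar, block, small_flask, bottle's own z axis and vertical below 0.1 rad and linear speed of each of big_flask, jar, block, small_flask, bottle below 0.02 m/s and contact force between each of big_flask, jar, block, small_flask, bottle and the fingers below 0.1 N and (x of jar in the frame of carrier2 between -0.075 and -0.015 m or x of jar in the frame of carrier2 between 0.015 and 0.075 m) and y of jar in the frame of carrier2 between -0.03 and 0.03 m and z of jar in the frame of carrier2 between 0 and 0.01 m and horizontal distance between big_flask and jar above 0.05 m and x of block in the frame of carrier3 between -0.03 and 0.03 m and y of block in the frame of carrier3 between -0.03 and 0.03 m and z of block in the frame of carrier3 between 0 and 0.01 m and (x of small_flask in the frame of carrier3 between -0.12 and -0.06 m or x of small_flask in the frame of carrier3 between 0.06 and 0.12 m) and y of small_flask in the frame of carrier3 between -0.03 and 0.03 m and z of small_flask in the frame of carrier3 between 0 and 0.01 m and (x of bottle in the frame of carrier3 between -0.12 and -0.06 m or x of bottle in the frame of carrier3 between 0.06 and 0.12 m) and y of bottle in the frame of carrier3 between -0.03 and 0.03 m and z of bottle in the frame of carrier3 between 0 and 0.01 m and horizontal distance between small_flask and bottle above 0.1 m); the robot touches nothing.
It fails at once if the mortar is pushed more than 20 mm from its place or tipped (distance of mortar from where it was at the start of the episode above 0.02 m or angle between mortar's own z axis and vertical above 0.3 rad).
It fails at once if the brass weight is pushed more than 20 mm from its place or tipped (distance of weight from where it was at the start of the episode above 0.02 m or angle between weight's own z axis and vertical above 0.3 rad).
It fails at once if a stock piece is knocked over or tipped by more than 35 degrees (angle between any of big_flask, small_flask, bottle, jar, block's own z axis and vertical above 0.61 rad).
It fails at once if a stock piece is dropped: out of the fingers and faster than 0.6 m/s, a fall of about 20 mm ((contact force between big_flask and the fingers below 0.05 N and linear speed of big_flask above 0.6 m/s) or (contact force between small_flask and the fingers below 0.05 N and linear speed of small_flask above 0.6 m/s) or (contact force between bottle and the fingers below 0.05 N and linear speed of bottle above 0.6 m/s) or (contact force between jar and the fingers below 0.05 N and linear speed of jar above 0.6 m/s) or (contact force between block and the fingers below 0.05 N and linear speed of block above 0.6 m/s)).
It also fails if it takes over 120 s, if anything falls off the work surface, if the arm or the gripper's body presses on something with over 40 N, if the wrist force passes 120 N, or if a joint passes its speed limit or range.

## Working session

There is one attempt and no reset: what is moved stays moved. The work goes in short steps, Python scripts to look and compute and a tool call to move; the robot and the scene stay as the last step left them, time stands still between calls to the robot, and variables do not carry over. Pictures are saved under pics/ and viewed, at most 14 in all, crops included, and the job is handed in when it is done.

Besides the shell and the picture viewer there is one more tool, called after "Request:" as name(argument=value, ...) on one line, values as JSON. servo_tool: Moves the arm, as the interface text tells. Its arguments: {"type":"object","properties":{"linear":{"type":"array","items":{"type":"array","items":{"type":"number"}}},"roll":{"type":"array","items":{"type":"number"}},"claw":{"type":"number"},"force":{"type":"number"}},"required":["linear","roll"]}

```bash
ls; mkdir -p pics
python3 - <<'E'
from station import monitor, camera, camera_info, bot
import cv2, numpy as np
s=monitor.state(); print(s)
for n in ("top","side","wrist"):
    p,d=camera(n); cv2.imwrite(f"pics/{n}0.png",p); np.save(f"pics/{n}0.npy",d)
    print(n,camera_info(n),d.min(),d.max())
E
```

```text
pics
{'t': 0.0, 'q': array([-1.40099831e+00,  5.33804465e-02,  1.61429534e+00, -3.39299898e-05,
        1.47600584e+00, -1.19045952e-01]), 'qd': array([ 0.00090163, -0.00024269,  0.00020783, -0.00077535,  0.00080231,
       -0.00010241]), 'joint_torque': array([ 1.11049146e-04, -3.93686914e+01, -3.70172131e+01, -5.76172351e-05,
        7.33346416e-03, -1.32044084e-05]), 'tcp_pos': array([ 177.88479476, -598.49745526,  230.04760122]), 'eef_rot': array([-1.04372005e-03,  9.89588486e-01,  1.43921984e-01, -4.33837478e-05]), 'contact_force': array([0.42141264, 0.44618147, 0.14627433]), 'wrist_torque': array([-0.03715327, -0.01257424, -0.06854615]), 'gripper_force': 0.0, 'width': 85.24387533057121}
top {'fovy': 57.758390417541555, 'cx': 252.9855611476698, 'cy': 190.27787032644613, 'R': array([[-0.0158009 , -0.99985746, -0.0059483 ],
       [-0.99191002,  0.01642416, -0.12587594],
       [ 0.1259557 ,  0.00391123, -0.99202816]]), 't': array([-71.27634973, 479.86064185, 837.34283362])} 0.0 1795.5333
side {'fovy': 48.421668888651475, 'cx': 250.878360114822, 'cy': 196.2510048100903, 'R': array([[-0.98778036, -0.15583517,  0.00231453],
       [-0.08752536,  0.54238014, -0.83556154],
       [ 0.12895451, -0.82555386, -0.54939198]]), 't': array([ 480.81356789,  114.10228251, 1014.58637697])} 0.0 3446.093
wrist {'fovy': 71.06814525986059, 'cx': 254.20062114873366, 'cy': 191.45864569193728, 'mount': array([[ 1.66494155e-04, -9.63538765e-01, -2.67568721e-01,
         6.75387564e+01],
       [ 9.99999565e-01,  4.05943390e-04, -8.39590327e-04,
        -4.57770137e-01],
       [ 9.17595581e-04, -2.67568465e-01,  9.63538414e-01,
        -1.42407915e+02],
       [ 0.00000000e+00,  0.00000000e+00,  0.00000000e+00,
         1.00000000e+00]])} 0.0 1334.5002
```

View pics/top0.png

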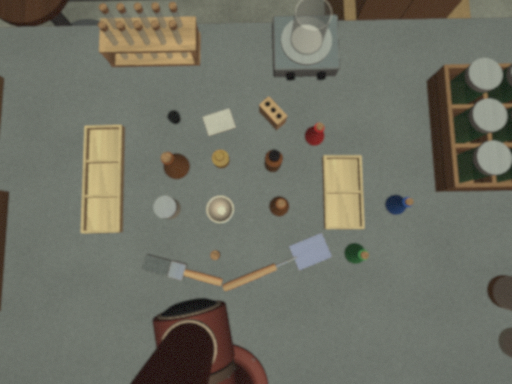

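View pics/side0.png

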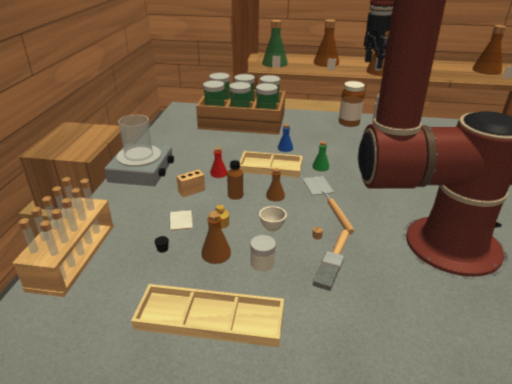

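The top view shows carrier3 at (102,179), carrier2 (344,192), the big flask (178,167), jar (165,207), weight (220,158), mortar (220,209), bottle (274,160), small flask (279,206) and block (273,111). The side view agrees; the red, blue and green flasks are look-alikes.

```bash
cat > h.py <<'E'
import numpy as np, cv2
from station import monitor, camera, camera_info, bot
def world(name,d,ci=None,T=None):
    ci=ci or camera_info(name); h,w=d.shape; f=h/2/np.tan(np.radians(ci["fovy"]/2))
    v,u=np.mgrid[:h,:w]; P=np.dstack([(u-ci["cx"])/f*d,(v-ci["cy"])/f*d,d]).astype(float)
    W=(P-ci["t"])@ci["R"]; W[d<=0]=np.nan; return W
def ray(name,u,v,z):
    ci=camera_info(name); f=192/np.tan(np.radians(ci["fovy"]/2)); R=ci["R"]
    c=-R.T@ci["t"]; r=R.T@np.array([(u-ci["cx"])/f,(v-ci["cy"])/f,1]); return c+r*(z-c[2])/r[2]
E
python3 - <<'E'
from h import *
for name in("top","side"):
    d=np.load(f"pics/{name}0.npy"); W=world(name,d); z=W[...,2]
    m=((z>9)&(z<180)&(W[...,0]>200)&(W[...,0]<760)&(abs(W[...,1])<520)).astype(np.uint8)
    n,l,st,c=cv2.connectedComponentsWithStats(m,connectivity=4)
    t=W[(abs(z)<6)]; print(name,"table z",np.median(t[:,2]),t[:,2].std(),(d==0).sum())
    for i in range(1,n):
        if st[i,4]<40: continue
        p=W[l==i]; hi=np.nanpercentile(p[:,2],97); q=p[p[:,2]>hi-6]
        print(i,st[i],c[i].round(),"top z",hi.round(1),"top mid",((q.max(0)+q.min(0))/2).round(),"ext",np.ptp(q,axis=0).round(),"all lo",p.min(0).round(),"hi",p.max(0).round())
E
```

```text
top table z -0.6190785549408351 1.8507560629858177 803
1 [259  97  28  33 511] [272. 113.] top z 55.9 top mid [ 676. -131.   54.] ext [71. 67.  8.] all lo [ 641. -165.    9.] hi [712. -98.  58.]
2 [167 110  13  14 139] [173. 117.] top z 29.8 top mid [675. 124.  27.] ext [31. 31.  6.] all lo [660. 108.  10.] hi [691. 140.  30.]
7 [305 123  19  22 327] [315. 134.] top z 86.7 top mid [ 624. -239.   85.] ext [16. 15.  8.] all lo [ 599. -263.    9.] hi [ 646. -216.   89.]
8 [  80  125   44  109 1388] [101. 178.] top z 25.0 top mid [518. 306.  23.] ext [277. 101.   8.] all lo [379. 255.   9.] hi [657. 356.  27.]
13 [211 150  18  18 252] [220. 158.] top z 53.4 top mid [563.   3.  51.] ext [21. 19.  7.] all lo [541. -17.  11.] hi [584.  26.  55.]
14 [264 150  18  22 324] [272. 160.] top z 106.0 top mid [ 550. -128.  104.] ext [25. 26.  7.] all lo [ 528. -148.   11.] hi [ 570. -107.  107.]
15 [160 152  29  27 572] [174. 165.] top z 112.3 top mid [549. 121. 111.] ext [23. 23.  9.] all lo [516.  88.   9.] hi [582. 151. 115.]
16 [322 155  42  74 839] [343. 190.] top z 26.1 top mid [ 474. -304.  
[... 2097 characters left out ...]
 [584. 158. 113.]
14 [259 206  27  25 515] [272. 217.] top z 44.6 top mid [434.   6.  43.] ext [65. 68.  8.] all lo [401. -28.  10.] hi [467.  40.  47.]
15 [312 227  10  10  82] [317. 232.] top z 23.2 top mid [322.  23.  20.] ext [19. 22.  6.] all lo [312.  12.   9.] hi [334.  35.  23.]
16 [250 235  25  34 733] [262. 251.] top z 60.6 top mid [441. 138.  59.] ext [53. 57.  8.] all lo [414. 110.   9.] hi [467. 167.  63.]
17 [154 236  15  15 170] [161. 243.] top z 28.6 top mid [677. 127.  26.] ext [31. 33.  7.] all lo [661. 110.   9.] hi [692. 143.  30.]
18 [ 131  284  153   60 2725] [208. 314.] top z 24.8 top mid [519. 307.  23.] ext [277. 102.   8.] all lo [380. 256.   9.] hi [658. 358.  27.]
```

Run:
```python
from h import *
for name in("top","side"):
    W=world(name,np.load(f"pics/{name}0.npy")); 
    for nm,b,z0,z1 in(("block",(630,725,-175,-85),49,60),("c2",(370,580,-365,-245),18,30),("c3",(370,670,245,368),18,30)):
        m=(W[...,0]>b[0])&(W[...,0]<b[1])&(W[...,1]>b[2])&(W[...,1]<b[3])&(W[...,2]>z0)&(W[...,2]<z1)
        r=cv2.minAreaRect(W[m][:,:2].astype(np.float32)); print(name,nm,r)
```

```text
top block ((677.1741943359375, -130.7559051513672), (70.46827697753906, 34.845821380615234), 40.65407180786133)
top c2 ((474.04974365234375, -303.9761047363281), (96.94722747802734, 185.08026123046875), 89.32526397705078)
top c3 ((518.61328125, 306.34954833984375), (276.9542541503906, 98.74496459960938), 0.7077872157096863)
side block ((677.7774047851562, -127.68498992919922), (72.25220489501953, 37.584442138671875), 42.096435546875)
side c2 ((474.7457580566406, -302.0475158691406), (105.1613540649414, 186.65940856933594), 88.6773452758789)
side c3 ((519.516357421875, 307.35833740234375), (277.0243225097656, 101.14012908935547), 0.26009875535964966)
```

Request:
servo_tool(linear=[[0,0,0],[0,0,0]], roll=[1.65,3.31])

```text
t: 0.35
tcp_pos: [178.0, -598.8, 230.8]
eef_rot: [-0.0, 1.0, -0.003, -0.0]
contact_force: [-0.2, 0.2, -0.2]
width: 85.4
gripper_force: 0.0
```

Request:
servo_tool(linear=[[2,-3.5,0],[4.3,-7.5,0],[6.6,-11.5,0],[8.9,-15.5,0],[11.2,-19.5,0],[13.5,-23.5,0],[15.8,-27.5,0],[18.3,-31.6,0]], roll=[0,0,0,0,0,0,0,0])

```text
t: 1.15
tcp_pos: [361.3, -281.4, 231.1]
eef_rot: [0.0, 1.0, -0.0, 0.0]
contact_force: [0.3, -0.4, -0.2]
width: 85.4
gripper_force: 0.0
```

Request:
servo_tool(linear=[[2,-3.5,0],[4.5,-7.5,0],[6.5,-11,0],[8,-13.9,0],[8,-13.9,2.5],[8,-13.9,5.5],[8,-13.9,8.5],[8,-13.9,11]], roll=[0,0,0,0,0,0,0,0])

```text
t: 1.95
tcp_pos: [440.3, -143.5, 119.4]
eef_rot: [-0.0, 1.0, 0.0, -0.001]
contact_force: [-0.6, 0.2, -0.3]
width: 85.2
gripper_force: 0.0
```

Run:
```python
from h import *
s=monitor.state(); print(s["tcp_pos"],s["eef_rot"],s["q"])
for n in ("top","wrist"):
    p,d=camera(n); cv2.imwrite(f"pics/{n}1.png",p)
```

```text
[ 440.33694655 -143.50798497  119.3538033 ] [-3.30899241e-04  9.99999697e-01  2.25129683e-04 -6.67030739e-04] [-4.75942883e-01 -2.51091445e-01  2.08702541e+00 -2.41590248e-05
  1.30714770e+00  1.09440950e+00]
```

View pics/wrist1.png

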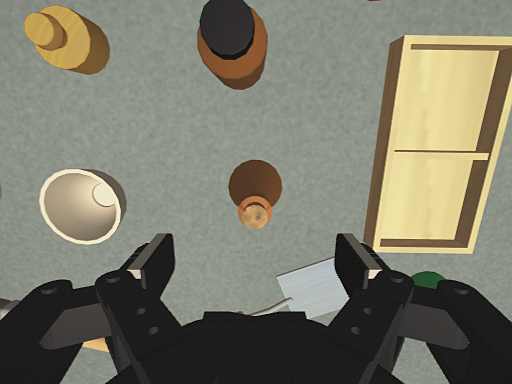

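The wrist view shows the small flask's cork at (255,212), centred between the fingers (columns 172 and 337).

Request:
servo_tool(linear=[[0,0,2],[0,0,4],[0,0,5.8],[0,0,7],[0,0,7.4],[0,0,7.4]], roll=[0,0,0,0,0,0])

```text
t: 2.65
tcp_pos: [441.2, -144.2, 47.6]
eef_rot: [0.0, 1.0, -0.0, -0.0]
contact_force: [-0.4, -0.3, 0.4]
width: 86.1
gripper_force: 0.0
```

Request:
servo_tool(linear=[[0,0,0],[0,0,0],[0,0,0],[0,0,0],[0,0,0],[0,0,0],[0,0,0],[0,0,0]], roll=[0,0,0,0,0,0,0,0], claw=1.5, force=40)

```text
t: 3.45
tcp_pos: [441.3, -144.0, 47.6]
eef_rot: [-0.0, 1.0, -0.0, 0.0]
contact_force: [0.3, 1.7, 3.7]
width: 22.3
gripper_force: 38.7
```

Request:
servo_tool(linear=[[0,0,-1],[0,0,-3.5],[0,0,-7],[0,0,-10.5],[0,0,-13],[-0.1,-2,-14],[-0.2,-5.5,-14],[-0.3,-9.5,-14]], roll=[0,0,0,0,0,0,0,0])

```text
t: 4.25
tcp_pos: [438.0, -49.0, 188.3]
eef_rot: [0.001, 1.0, -0.001, 0.001]
contact_force: [0.6, -0.4, -0.6]
width: 21.9
gripper_force: 38.8
```

Request:
servo_tool(linear=[[-0.1,-4.5,0],[-0.2,-9,0],[-0.4,-13.5,0],[-0.5,-18,0],[-0.6,-22.5,0],[-0.7,-27,0],[-0.8,-30.5,0],[-0.9,-33,0]], roll=[0,0,0,0,0,0,0,0])

```text
t: 5.05
tcp_pos: [428.4, 282.8, 187.4]
eef_rot: [0.0, 1.0, 0.001, 0.0]
contact_force: [0.2, -0.7, -1.1]
width: 22.5
gripper_force: 38.9
```

Request:
servo_tool(linear=[[0,-1.5,0],[0,-2.3,0],[0,-2.3,2],[0,-2.3,5],[0,-2.3,8],[0,-2.3,10.5],[0,-2.3,12],[0,-2.3,12.5]], roll=[0,0,0,0,0,0,0,0])

```text
t: 5.85
tcp_pos: [428.2, 302.6, 60.5]
eef_rot: [0.001, 1.0, -0.001, -0.001]
contact_force: [0.7, 0.2, 0.1]
width: 22.3
gripper_force: 38.9
```

Request:
servo_tool(linear=[[0,0,0],[0,0,0.3],[0,0,0.5],[0,0,0.7],[0,0,0.8],[0,0,0.9],[0,0,0.9]], roll=[0,0,0,0,0,0,0])

```text
t: 6.55
tcp_pos: [429.2, 304.1, 53.6]
eef_rot: [-0.0, 1.0, 0.0, 0.0]
contact_force: [-0.2, 0.8, 0.9]
width: 22.1
gripper_force: 38.9
```

Request:
servo_tool(linear=[[0,0,0.05],[0,0,0.1],[0,0,0.1],[0,0,0.1]], roll=[0,0,0,0])

```text
t: 6.95
tcp_pos: [429.5, 304.3, 53.5]
eef_rot: [-0.0, 1.0, 0.0, 0.0]
contact_force: [-2.6, 0.1, 5.8]
width: 21.8
gripper_force: 39.3
```

Request:
servo_tool(linear=[[0,0,0],[0,0,0],[0,0,0],[0,0,0],[0,0,0]], roll=[0,0,0,0,0], claw=8.5)

```text
t: 7.45
tcp_pos: [429.0, 303.8, 52.1]
eef_rot: [0.0, 1.0, -0.0, -0.0]
contact_force: [0.7, -0.2, 0.5]
width: 84.9
gripper_force: 0.0
```

Request:
servo_tool(linear=[[0,0,-1],[0,0,-4],[0,0,-8],[0,0,-12],[0,0,-14],[0,0,-14]], roll=[0,0,0,0,0,0])

```text
t: 8.05
tcp_pos: [431.4, 305.1, 197.9]
eef_rot: [-0.002, 1.0, 0.0, 0.004]
contact_force: [0.7, -0.1, -0.1]
width: 85.0
gripper_force: 0.0
```

```bash
cat > look.py <<'E'
import sys
from h import *
# python3 look.py tag x0 x1 y0 y1 zmin: components above zmin in the box, top view
tag=sys.argv[1]; b=list(map(float,sys.argv[2:])); s=monitor.state(); print(s["t"],s["tcp_pos"].round(1),s["width"].round(1))
p,d=camera("top"); cv2.imwrite(f"pics/{tag}.png",cv2.resize(p[90:290,60:400],None,fx=2.3,fy=2.3)); W=world("top",d)
m=((W[...,0]>b[0])&(W[...,0]<b[1])&(W[...,1]>b[2])&(W[...,1]<b[3])&(W[...,2]>b[4])&(W[...,2]<130)).astype(np.uint8)
n,l,st,c=cv2.connectedComponentsWithStats(m)
for i in range(1,n):
    if st[i,4]>25:
        q=W[l==i]; h=np.nanpercentile(q[:,2],97); q=q[q[:,2]>h-6]; print("top z",h.round(1),"mid",((q.max(0)+q.min(0))/2).round(1),"ext",np.ptp(q,axis=0).round())
E
python3 look.py t2 370 670 245 368 30
```

```text
Traceback (most recent call last):
  File "look.py", line 4, in <module>
    tag=sys.argv[1]; b=list(map(float,sys.argv[2:])); s=monitor.state(); print(s["t"],s["tcp_pos"].round(1),s["width"].round(1))
                                                                                                            ^^^^^^^^^^^^^^^^
AttributeError: 'float' object has no attribute 'round'
```

Request:
servo_tool(linear=[[0.8,3,0],[2,7.3,0],[3.3,11.7,0],[4.6,16.1,0],[5.8,20.5,0],[7,24.9,0],[8.3,29.3,0],[9.5,33.5,0]], roll=[0,0,0,0,0,0,0,0])

```text
t: 8.85
tcp_pos: [523.5, -33.0, 191.1]
eef_rot: [-0.0, 1.0, -0.0, -0.001]
contact_force: [0.9, -0.0, -0.4]
width: 85.1
gripper_force: 0.0
```

```bash
sed -i 's/s\["width"\].round(1)/s["width"]/' look.py; python3 look.py t2 370 670 245 368 30
```

```text
8.85 [523.5 -33.  191.1] 85.10710072175289
top z 91.6 mid [428.  305.   90.6] ext [16. 19.  7.]
```

Request:
servo_tool(linear=[[1,3.8,0],[2,7.3,0],[2.7,9.3,0],[2.7,9.5,0],[2.7,9.5,2],[2.7,9.5,4],[2.7,9.5,6],[2.7,9.5,7]], roll=[0,0,0,0,0,0,0,0])

```text
t: 9.7
tcp_pos: [549.4, -124.2, 119.6]
eef_rot: [-0.001, 1.0, 0.001, -0.002]
contact_force: [-0.3, -0.0, 0.2]
width: 84.9
gripper_force: 0.0
```

Run:
```python
from h import *
s=monitor.state(); print(s["t"],s["tcp_pos"],s["width"])
p,d=camera("wrist"); cv2.imwrite("pics/w3.png",p)
```

```text
9.7 [ 549.43169974 -124.20072103  119.64068038] 84.90029836931468
```

View pics/w3.png

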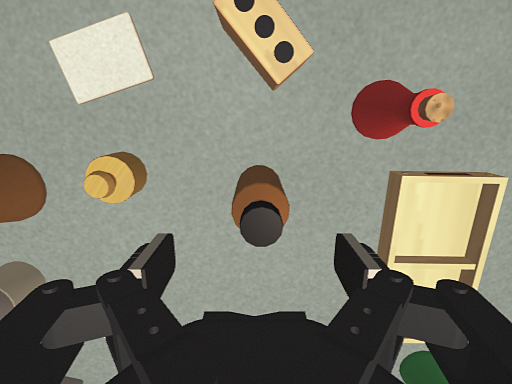

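The bottle's cap is at (261,225), about 3 mm right of the finger centre, so I shift that way while descending.

Request:
servo_tool(linear=[[0,0.25,0.5],[0,0.25,2],[0,0.25,4],[0,0.25,5.8],[0,0.25,7.2],[0,0.25,7.7],[0,0.25,7.7]], roll=[0,0,0,0,0,0,0])

```text
t: 10.45
tcp_pos: [550.6, -128.5, 44.5]
eef_rot: [-0.0, 1.0, -0.0, -0.001]
contact_force: [1.1, 0.0, 0.4]
width: 85.1
gripper_force: 0.0
```

Request:
servo_tool(linear=[[0,0,0],[0,0,0],[0,0,0],[0,0,0],[0,0,0],[0,0,0],[0,0,0]], roll=[0,0,0,0,0,0,0], claw=3.6, force=40)

```text
t: 11.15
tcp_pos: [552.0, -128.8, 46.5]
eef_rot: [0.0, 1.0, -0.0, 0.001]
contact_force: [0.2, 1.7, 5.5]
width: 43.0
gripper_force: 41.4
```

Request:
servo_tool(linear=[[0,0,-1],[0,0,-3.5],[0,0,-7],[0,0,-10.5],[0,0,-13],[0.2,-2,-14],[0.7,-5.5,-14],[1.2,-9.5,-14]], roll=[0,0,0,0,0,0,0,0])

```text
t: 11.95
tcp_pos: [562.8, -33.5, 185.7]
eef_rot: [0.0, 1.0, -0.001, 0.0]
contact_force: [0.6, -0.2, -1.9]
width: 42.6
gripper_force: 41.1
```

Request:
servo_tool(linear=[[0.6,-4.5,0],[1.2,-9,0],[1.8,-13.5,0],[2.4,-18,0],[3,-22.5,0],[3.6,-27,0],[4.2,-30.5,0],[4.5,-32.5,0]], roll=[0,0,0,0,0,0,0,0])

```text
t: 12.75
tcp_pos: [607.4, 293.8, 184.5]
eef_rot: [0.0, 1.0, 0.001, -0.001]
contact_force: [-0.2, 0.0, -2.0]
width: 42.5
gripper_force: 41.1
```

Request:
servo_tool(linear=[[0,-0.8,0],[0.1,-1.3,0],[0.1,-1.3,2],[0.1,-1.3,5],[0.1,-1.3,8],[0.1,-1.3,10.5],[0.1,-1.3,11.8],[0.1,-1.3,12.2]], roll=[0,0,0,0,0,0,0,0])

```text
t: 13.55
tcp_pos: [608.0, 302.7, 61.3]
eef_rot: [0.001, 1.0, -0.001, -0.002]
contact_force: [0.5, 0.2, -1.0]
width: 42.5
gripper_force: 41.1
```

Request:
servo_tool(linear=[[0,0,0],[0,0,0.2],[0,0,0.4],[0,0,0.6],[0,0,0.8],[0,0,0.9],[0,0,0.9]], roll=[0,0,0,0,0,0,0])

```text
t: 14.25
tcp_pos: [608.9, 304.4, 54.0]
eef_rot: [0.0, 1.0, 0.0, -0.0]
contact_force: [-1.2, 0.3, -1.4]
width: 42.8
gripper_force: 41.1
```

Request:
servo_tool(linear=[[0,0,0.1],[0,0,0.15],[0,0,0.2],[0,0,0.2],[0,0,0.2]], roll=[0,0,0,0,0])

```text
t: 14.75
tcp_pos: [609.1, 304.4, 52.6]
eef_rot: [-0.0, 1.0, -0.0, 0.0]
contact_force: [-1.6, -0.1, 0.8]
width: 42.6
gripper_force: 41.3
```

Request:
servo_tool(linear=[[0,0,0.05],[0,0,0.1],[0,0,0.1],[0,0,0.1]], roll=[0,0,0,0])

```text
t: 15.15
tcp_pos: [609.3, 304.5, 52.6]
eef_rot: [0.0, 1.0, -0.0, 0.0]
contact_force: [-2.5, -0.5, 4.1]
width: 42.9
gripper_force: 41.9
```

Request:
servo_tool(linear=[[0,0,0],[0,0,0],[0,0,0],[0,0,0],[0,0,0]], roll=[0,0,0,0,0], claw=8.5)

```text
t: 15.65
tcp_pos: [609.0, 304.4, 51.1]
eef_rot: [-0.0, 1.0, -0.0, -0.0]
contact_force: [0.1, 0.5, -0.3]
width: 85.0
gripper_force: 0.0
```

Request:
servo_tool(linear=[[0,0,-1],[0,0,-4],[0,0,-8],[0,0,-12],[0,0,-14],[0,0,-14]], roll=[0,0,0,0,0,0])

```text
t: 16.25
tcp_pos: [611.6, 305.4, 197.9]
eef_rot: [-0.002, 1.0, 0.0, 0.005]
contact_force: [0.0, 0.5, 0.7]
width: 84.8
gripper_force: 0.0
```

Request:
servo_tool(linear=[[0.5,3,0],[1.1,7.3,0],[1.8,11.7,0],[2.5,16.1,0],[3.2,20.5,0],[3.9,24.9,0],[4.6,29.3,0],[5.3,33.5,0]], roll=[0,0,0,0,0,0,0,0])

```text
t: 17.05
tcp_pos: [661.3, -32.4, 189.8]
eef_rot: [-0.0, 1.0, -0.0, -0.001]
contact_force: [1.3, 0.0, 0.4]
width: 85.0
gripper_force: 0.0
```

Request:
servo_tool(linear=[[0.5,3,0],[1,6.5,0],[1.4,9,0],[1.5,9.9,0],[1.5,9.9,0],[1.5,9.9,1],[1.5,9.9,3],[1.5,9.9,5]], roll=[-1.4,-2.8,-4.2,-5.6,-7,-8.2,-8.2,-8.2])

```text
t: 17.85
tcp_pos: [676.5, -129.6, 139.7]
eef_rot: [-0.0, 0.937, 0.35, -0.0]
contact_force: [-0.6, 0.6, -0.0]
width: 84.9
gripper_force: 0.0
```

```bash
python3 look.py t4 370 670 245 368 30
python3 - <<'E'
from h import *
s=monitor.state(); print(s["t"],s["tcp_pos"],s["eef_rot"],s["width"])
p,d=camera("wrist"); cv2.imwrite("pics/w4.png",p)
E
```

```text
17.85 [ 676.5 -129.6  139.7] 84.945749034953
top z 111.4 mid [607.6 304.  109.3] ext [27. 28.  6.]
top z 91.5 mid [428. 305.  89.] ext [16. 19.  7.]
17.9 [ 674.04663432 -128.84157171  134.70006563] [-0.00257071  0.93669742  0.35011452 -0.00334151] 84.48364608339045
```

View pics/w4.png

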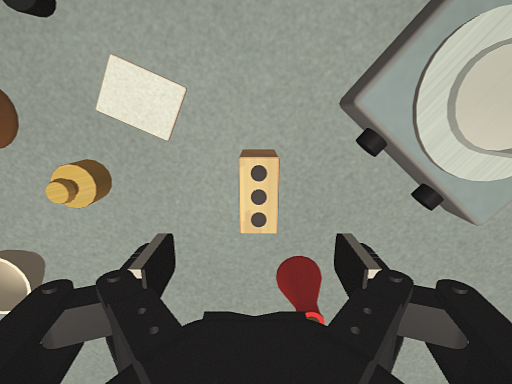

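The block is square to the fingers, its holes in column 258, about 2 mm right of centre.

Request:
servo_tool(linear=[[0,0.15,1],[0,0.15,3.5],[0,0.15,6.5],[0,0.15,9],[0,0.15,10.7],[0,0.15,11.3],[0,0.15,11.3]], roll=[0,0,0,0,0,0,0])

```text
t: 18.65
tcp_pos: [677.9, -130.7, 27.9]
eef_rot: [-0.0, 0.937, 0.35, -0.0]
contact_force: [-0.7, -0.2, 0.2]
width: 84.7
gripper_force: 0.0
```

Request:
servo_tool(linear=[[0,0,0],[0,0,0],[0,0,0],[0,0,0],[0,0,0],[0,0,0],[0,0,0]], roll=[0,0,0,0,0,0,0], claw=2.6, force=40)

```text
t: 19.35
tcp_pos: [678.9, -131.0, 29.7]
eef_rot: [0.001, 0.937, 0.35, 0.001]
contact_force: [0.2, -0.0, 5.9]
width: 33.1
gripper_force: 42.6
```

Request:
servo_tool(linear=[[0,0,-1],[0,0,-3.5],[0,0,-7],[0,0,-10.5],[0,0,-13],[0,0,-14],[0,0,-14],[0,0,-14]], roll=[0,0,1.4,2.8,4.2,5.6,7,8.2])

```text
t: 20.15
tcp_pos: [677.8, -130.7, 168.9]
eef_rot: [0.0, 1.0, -0.002, 0.0]
contact_force: [0.1, -0.5, -1.1]
width: 32.9
gripper_force: 41.8
```

Request:
servo_tool(linear=[[-0.8,-2.2,0],[-2.2,-6,0],[-3.7,-10.2,0],[-5.2,-14.4,0],[-6.7,-18.6,0],[-8.2,-22.8,0],[-9.7,-26.8,0],[-10.9,-30,0]], roll=[0,0,0,0,0,0,0,0])

```text
t: 20.95
tcp_pos: [567.3, 171.2, 167.9]
eef_rot: [-0.0, 1.0, 0.0, -0.001]
contact_force: [0.5, 0.3, -0.1]
width: 33.1
gripper_force: 41.8
```

Request:
servo_tool(linear=[[-1.5,-4.2,0],[-3,-8.4,0],[-4.3,-12,0],[-4.8,-13.4,0],[-4.8,-13.4,0],[-4.8,-13.4,2],[-4.8,-13.4,4.5],[-4.8,-13.4,7]], roll=[0,0,0,0,0,0,0,0])

```text
t: 21.75
tcp_pos: [522.0, 301.5, 97.9]
eef_rot: [0.0, 1.0, -0.001, 0.001]
contact_force: [0.5, -0.3, -0.9]
width: 33.2
gripper_force: 41.8
```

Request:
servo_tool(linear=[[0,0,2],[0,0,3.8],[0,0,5],[0,0,5.4],[0,0,5.6],[0,0,5.8],[0,0,5.9],[0,0,6]], roll=[0,0,0,0,0,0,0,0])

```text
t: 22.55
tcp_pos: [521.5, 303.5, 39.1]
eef_rot: [-0.0, 1.0, 0.0, 0.001]
contact_force: [0.1, 1.0, -0.1]
width: 33.3
gripper_force: 41.8
```

Request:
servo_tool(linear=[[-0.2,0,0],[-0.2,0,0.1],[-0.2,0,0.2],[-0.2,0,0.3],[-0.2,0,0.4],[-0.2,0,0.45],[-0.2,0,0.45]], roll=[0,0,0,0,0,0,0])

```text
t: 23.25
tcp_pos: [519.1, 303.4, 35.7]
eef_rot: [0.0, 1.0, 0.0, -0.0]
contact_force: [-4.8, -1.8, 10.1]
width: 33.3
gripper_force: 43.3
```

Request:
servo_tool(linear=[[0,0,0],[0,0,0],[0,0,0],[0,0,0],[0,0,0]], roll=[0,0,0,0,0], claw=8.5)

```text
t: 23.75
tcp_pos: [518.9, 303.2, 33.6]
eef_rot: [0.0, 1.0, -0.0, -0.0]
contact_force: [0.8, 0.4, -0.2]
width: 85.2
gripper_force: 0.0
```

Request:
servo_tool(linear=[[0,0,-1],[0,0,-4],[0,0,-8],[0,0,-12],[0,0,-14.5],[0,0,-15.5],[0,0,-15.5]], roll=[0,0,0,0,0,0,0])

```text
t: 24.45
tcp_pos: [520.0, 303.7, 191.0]
eef_rot: [-0.001, 1.0, -0.0, 0.002]
contact_force: [0.7, 0.4, 0.3]
width: 85.1
gripper_force: 0.0
```

Request:
servo_tool(linear=[[0.7,4,0],[1.5,8.5,0],[2.3,13,0],[2.9,16.5,0],[3.1,18.2,0],[3.1,18.2,1.5],[3.1,18.2,4],[3.1,18.2,5.5]], roll=[0,0,0,0,0,0,0,0])

```text
t: 25.25
tcp_pos: [547.5, 121.6, 129.2]
eef_rot: [0.0, 1.0, 0.0, -0.003]
contact_force: [-0.2, -0.3, 0.5]
width: 85.3
gripper_force: 0.0
```

```bash
python3 look.py t5 370 670 245 368 30
python3 - <<'E'
from h import *
s=monitor.state(); print(s["t"],s["tcp_pos"],s["eef_rot"],s["width"])
p,d=camera("wrist"); cv2.imwrite("pics/w5.png",p)
E
```

```text
25.25 [547.5 121.6 129.2] 85.26971974735709
top z 82.5 mid [594.7 291.4  81. ] ext [12. 15.  9.]
top z 61.8 mid [547.  298.5  59.5] ext [ 8. 24.  6.]
25.3 [546.09299203 121.58678438 126.77457961] [ 2.99730814e-04  9.99987113e-01  3.00311282e-04 -5.05903115e-03] 84.87620924522969
```

View pics/w5.png

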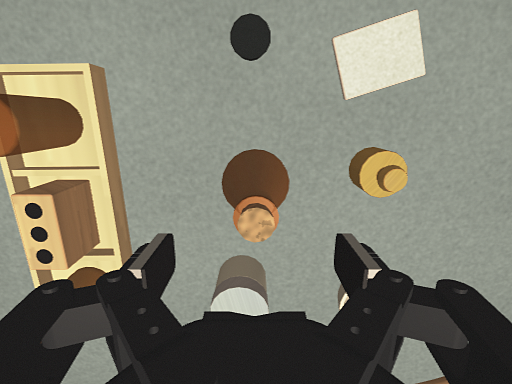

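The big flask is centred between the fingers (cork at (257,220)). The block stands in the middle bay at left, with its neighbours in place.

Request:
servo_tool(linear=[[0.1,0,1],[0.1,0,3],[0.1,0,5],[0.1,0,6],[0.1,0,6.2],[0.1,0,6.2]], roll=[0,0,0,0,0,0])

```text
t: 25.95
tcp_pos: [551.3, 121.5, 72.2]
eef_rot: [-0.0, 1.0, 0.0, 0.0]
contact_force: [-0.4, 0.3, 0.8]
width: 85.2
gripper_force: 0.0
```

Request:
servo_tool(linear=[[0,0,0],[0,0,0],[0,0,0],[0,0,0],[0,0,0],[0,0,0],[0,0,0],[0,0,0]], roll=[0,0,0,0,0,0,0,0], claw=2, force=40)

```text
t: 26.75
tcp_pos: [551.5, 121.2, 72.5]
eef_rot: [0.0, 1.0, -0.0, 0.001]
contact_force: [-0.7, -0.4, 5.5]
width: 28.0
gripper_force: 39.2
```

Request:
servo_tool(linear=[[0,0,-1],[0,0,-3.5],[0,0,-7],[0,0,-10.5],[0,0,-13],[-0.2,2,-14],[-0.4,5.5,-14],[-0.7,9.5,-14]], roll=[0,0,0,0,0,0,0,0])

```text
t: 27.55
tcp_pos: [543.7, 26.2, 212.1]
eef_rot: [-0.0, 1.0, 0.001, 0.0]
contact_force: [0.1, -0.1, -1.2]
width: 28.5
gripper_force: 39.6
```

Request:
servo_tool(linear=[[-0.3,4.5,0],[-0.6,9,0],[-1,13.5,0],[-1.3,18,0],[-1.7,22.5,0],[-2,26.5,0],[-2.3,30,0],[-2.5,32,0]], roll=[0,0,0,0,0,0,0,0])

```text
t: 28.35
tcp_pos: [518.1, -295.8, 211.0]
eef_rot: [-0.0, 1.0, -0.001, -0.001]
contact_force: [0.6, 0.5, -1.7]
width: 28.2
gripper_force: 39.6
```

Request:
servo_tool(linear=[[0.1,0.5,0],[0.1,0.8,0],[0.1,0.8,2],[0.1,0.8,5],[0.1,0.8,8],[0.1,0.8,10.5],[0.1,0.8,11.8],[0.1,0.8,12.2]], roll=[0,0,0,0,0,0,0,0])

```text
t: 29.15
tcp_pos: [519.4, -299.9, 88.0]
eef_rot: [-0.001, 1.0, 0.001, -0.001]
contact_force: [-0.0, -0.2, -2.0]
width: 28.4
gripper_force: 39.7
```

Request:
servo_tool(linear=[[0,0,0],[0,0,0.2],[0,0,0.4],[0,0,0.6],[0,0,0.7],[0,0,0.8],[0,0,0.8]], roll=[0,0,0,0,0,0,0])

```text
t: 29.85
tcp_pos: [519.9, -301.7, 81.6]
eef_rot: [-0.0, 1.0, -0.0, -0.0]
contact_force: [0.5, 0.7, -0.9]
width: 28.3
gripper_force: 39.7
```

Request:
servo_tool(linear=[[0,0,0.1],[0,0,0.2],[0,0,0.3],[0,0,0.35],[0,0,0.4],[0,0,0.4],[0,0,0.4]], roll=[0,0,0,0,0,0,0])

```text
t: 30.55
tcp_pos: [520.4, -302.2, 78.6]
eef_rot: [0.0, 1.0, -0.0, 0.0]
contact_force: [-0.6, -0.3, 4.4]
width: 28.1
gripper_force: 39.9
```

Request:
servo_tool(linear=[[0,0,0],[0,0,0],[0,0,0],[0,0,0],[0,0,0]], roll=[0,0,0,0,0], claw=8.5)

```text
t: 31.05
tcp_pos: [519.9, -301.6, 77.6]
eef_rot: [-0.0, 1.0, -0.0, -0.0]
contact_force: [0.2, 0.4, 0.2]
width: 84.9
gripper_force: 0.0
```

Request:
servo_tool(linear=[[0,0,-1],[0,0,-4],[0,0,-8],[0,0,-11],[0,0,-11.5],[0,0,-11.5]], roll=[0,0,0,0,0,0])

```text
t: 31.65
tcp_pos: [520.8, -302.3, 195.0]
eef_rot: [0.001, 1.0, 0.0, 0.002]
contact_force: [1.1, 0.6, -0.8]
width: 85.0
gripper_force: 0.0
```

Request:
servo_tool(linear=[[-0.5,-3,0],[-1.3,-7.3,0],[-2.1,-11.7,0],[-2.9,-16.1,0],[-3.7,-20.5,0],[-4.5,-24.9,0],[-5.3,-29.3,0],[-6.1,-33.5,0]], roll=[0,0,0,0,0,0,0,0])

```text
t: 32.45
tcp_pos: [457.2, 35.0, 190.6]
eef_rot: [-0.0, 1.0, -0.0, -0.002]
contact_force: [0.5, 0.3, 0.6]
width: 85.1
gripper_force: 0.0
```

Request:
servo_tool(linear=[[-0.7,-4,0],[-1.4,-7.5,0],[-1.9,-9.8,0],[-1.9,-10.2,0],[-1.9,-10.2,2],[-1.9,-10.2,4.5],[-1.9,-10.2,7],[-1.9,-10.2,8.5]], roll=[0,0,0,0,0,0,0,0])

```text
t: 33.25
tcp_pos: [438.1, 134.1, 104.1]
eef_rot: [0.001, 1.0, -0.0, -0.003]
contact_force: [0.1, 0.1, -1.1]
width: 85.0
gripper_force: 0.0
```

```bash
python3 look.py t6 370 580 -365 -245 30
python3 - <<'E'
from h import *
s=monitor.state(); print(s["t"],s["tcp_pos"],s["eef_rot"],s["width"])
p,d=camera("wrist"); cv2.imwrite("pics/w6.png",p)
E
```

```text
33.25 [438.1 134.1 104.1] 84.96675394760672
top z 119.0 mid [ 517.8 -303.   117.7] ext [22. 22.  6.]
33.3 [436.63973477 133.86880084 101.95695974] [ 8.34425467e-04  9.99989317e-01 -5.18999733e-04 -4.51661791e-03] 85.12394455048629
```

View pics/w6.png

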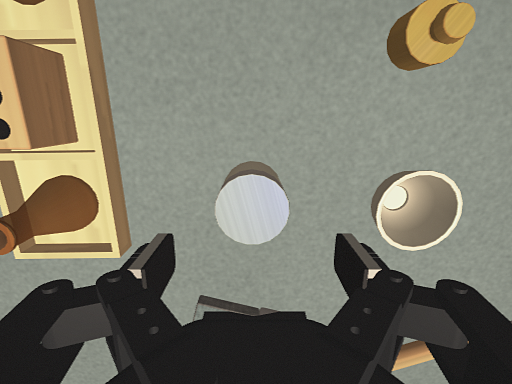

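The big flask sits in carrier2's far bay (measured top 119 mm at (518,-303)). The jar's lid is at (252,210), nearly centred, with clear room on both sides for the fingers.

Request:
servo_tool(linear=[[0,-0.2,1],[0,-0.2,3],[0,-0.2,5],[0,-0.2,6.7],[0,-0.2,7.7],[0,-0.2,7.9],[0,-0.2,7.9]], roll=[0,0,0,0,0,0,0])

```text
t: 34.05
tcp_pos: [440.4, 137.2, 29.2]
eef_rot: [-0.0, 1.0, -0.0, 0.0]
contact_force: [-0.0, 0.1, 0.0]
width: 84.8
gripper_force: 0.0
```

Request:
servo_tool(linear=[[0,0,0],[0,0,0],[0,0,0],[0,0,0],[0,0,0],[0,0,0],[0,0,0]], roll=[0,0,0,0,0,0,0], claw=4.6, force=40)

```text
t: 34.75
tcp_pos: [441.2, 137.4, 30.1]
eef_rot: [-0.0, 1.0, 0.0, 0.001]
contact_force: [-0.6, -0.3, 5.3]
width: 53.9
gripper_force: 42.5
```

Request:
servo_tool(linear=[[0,0,-1],[0,0,-3.5],[0,0,-7],[0,0,-10.5],[0,0,-13],[0,2,-14],[-0.1,5.5,-14],[-0.2,9.5,-14]], roll=[0,0,0,0,0,0,0,0])

```text
t: 35.55
tcp_pos: [437.8, 41.9, 169.5]
eef_rot: [-0.0, 1.0, 0.001, 0.001]
contact_force: [0.5, -0.1, -1.2]
width: 53.9
gripper_force: 42.6
```

Request:
servo_tool(linear=[[-0.1,4.5,0],[-0.2,9,0],[-0.4,13.5,0],[-0.5,18,0],[-0.6,22.5,0],[-0.8,27,0],[-0.9,31,0],[-1,33.5,0]], roll=[0,0,0,0,0,0,0,0])

```text
t: 36.35
tcp_pos: [427.2, -295.1, 168.7]
eef_rot: [-0.0, 1.0, -0.001, -0.0]
contact_force: [-0.3, 0.7, -1.4]
width: 54.2
gripper_force: 42.6
```

Request:
servo_tool(linear=[[0,0.4,0],[0,0.6,0],[0,0.6,2],[0,0.6,5],[0,0.6,8],[0,0.6,10.5],[0,0.6,11.8],[0,0.6,12.2]], roll=[0,0,0,0,0,0,0,0])

```text
t: 37.15
tcp_pos: [427.3, -296.9, 45.1]
eef_rot: [-0.001, 1.0, 0.001, -0.001]
contact_force: [0.4, -0.9, -0.8]
width: 53.7
gripper_force: 42.6
```

Request:
servo_tool(linear=[[0,0,0],[0,0,0.2],[0,0,0.4],[0,0,0.6],[0,0,0.8],[0,0,0.9],[0,0,0.9]], roll=[0,0,0,0,0,0,0])

```text
t: 37.85
tcp_pos: [427.8, -298.6, 37.6]
eef_rot: [-0.0, 1.0, -0.0, -0.0]
contact_force: [0.2, 0.8, -0.4]
width: 53.6
gripper_force: 42.6
```

Request:
servo_tool(linear=[[0,0.1,0.1],[0,0.2,0.2],[0,0.2,0.25],[0,0.2,0.3],[0,0.2,0.3],[0,0.2,0.3]], roll=[0,0,0,0,0,0])

```text
t: 38.45
tcp_pos: [428.1, -300.6, 36.2]
eef_rot: [-0.001, 1.0, 0.0, -0.0]
contact_force: [-3.2, 5.2, 8.1]
width: 54.0
gripper_force: 43.3
```

Request:
servo_tool(linear=[[0,0,0],[0,0,0],[0,0,0],[0,0,0],[0,0,0]], roll=[0,0,0,0,0], claw=8.5)

```text
t: 38.95
tcp_pos: [427.9, -300.7, 34.7]
eef_rot: [-0.0, 1.0, -0.0, -0.0]
contact_force: [-0.5, -0.2, -0.3]
width: 84.5
gripper_force: 0.0
```

Request:
servo_tool(linear=[[0,0,-1],[0,0,-4],[0,0,-8],[0,0,-12],[0,0,-16],[0,0,-17],[0,0,-17]], roll=[0,0,0,0,0,0,0])

```text
t: 39.65
tcp_pos: [429.1, -301.8, 208.2]
eef_rot: [0.002, 1.0, -0.0, 0.002]
contact_force: [-0.5, -0.3, -0.0]
width: 84.9
gripper_force: 0.0
```

Request:
servo_tool(linear=[[0,-3,0],[0,-7,0],[0,-11,0],[0,-15,0],[0,-19,0],[0,-23,0],[0,-26,0],[0,-28,0]], roll=[0,0,0,0,0,0,0,0])

```text
t: 40.45
tcp_pos: [426.5, -18.5, 202.3]
eef_rot: [-0.001, 1.0, 0.001, -0.002]
contact_force: [0.6, -0.2, 1.0]
width: 85.3
gripper_force: 0.0
```

```bash
python3 look.py t7 370 580 -365 -245 30;  python3 look.py t7 370 670 245 368 30; python3 -c "
from h import *
p,d=camera('side'); cv2.imwrite('pics/s7.png',p)"
```

```text
40.45 [426.5 -18.5 202.3] 85.30659563059842
top z 118.9 mid [ 517.8 -303.4  118.2] ext [21. 24.  8.]
top z 68.3 mid [ 425.9 -300.4   66.1] ext [53. 54.  8.]
40.5 [426.5 -16.9 202.3] 84.6486633676105
top z 111.0 mid [607.8 304.7 109.1] ext [28. 26.  6.]
top z 61.1 mid [517.6 303.3  58.6] ext [67. 36.  7.]
top z 92.6 mid [428.1 304.6  90.6] ext [16. 18.  7.]
```

View pics/t7.png

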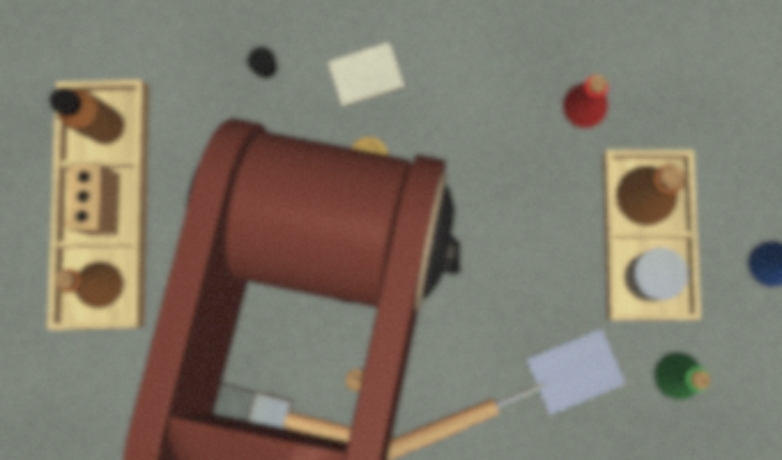

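View pics/s7.png

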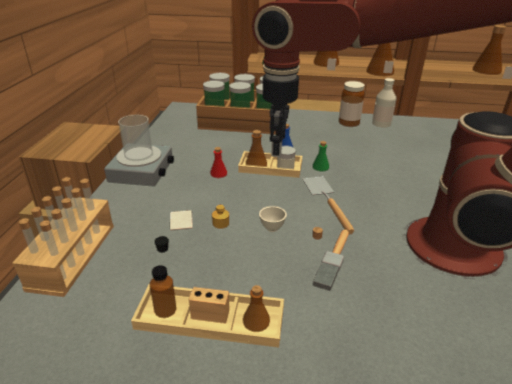

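All five pieces stand upright in their bays at the expected heights, and the mortar and weight are in place. I'm handing the job in.

```bash
python3 -c "
from station import bot
print(bot.job_done())"
```

```text
the job is handed in; nothing more can be done
None
```

Both kits are made up and the job is handed in. The larger flask and jar are in the two-bay carrier; the smaller flask, block (middle bay) and bottle are in the three-bay carrier, all upright on the bay floors in the last pictures. The mortar and weight were not moved, and the hand-in returned no verdict.

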